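Set up the tablet stand on the assembly bench

ROBOT

A 6-joint arm with a two-finger parallel gripper is mounted at the origin on the work surface. World frame = base frame: x ahead of the robot, y to its left, z up, the work surface at z = 0. Lengths are in m, angles in rad, forces in N, time in s.
With the tool pointing down it reaches from about 0.35 to 0.975 m from the base axis. Payload 4.9 kg.
Tool frame: the origin (TCP) lies on the centre line of the jaws, within the pads' length; the fingertips stand ctrl.tcp_to_tips ahead of it and the grasp point (between the pads) lies 3 mm ahead of it (ctrl.tcp_to_tips is the distance from the TCP to the fingertips, in m); z points along the fingers, y is the direction in which the jaws open and shut (so a half turn about z gives the same grasp; the last joint's range is limited). The gripper opens to 85 mm and grips with 20 to 120 N. Pads are 22 mm wide; open, the fingers measure 114 mm over their backs; the gripper's body (76 mm by 85 mm) begins 54 mm behind the grasp point. The pads swing forward as they close: fully open they stand 13 mm farther back than shut.
Start: joints at [-1.242, 0.053, 1.613, -0, 1.476, -0.119], TCP at [0.271, -0.563, 0.253] pointing down, gripper open.
Joint ranges: [-3.01, 3.01], [-1.01, 2.22], [0.06, 2.58], [-1.02, 4.17], [0.09, 2.62], [-3.14, 3.14]. Speed limits (rad/s): [2.57, 2.57, 3.14, 3.14, 3.14, 3.14].

INTERFACE

Orientations are given as a rotation vector (axis times angle).
In Python, from station import ctrl, vision gives the robot as it stands.
- The arm moves only by the tool jog_arm, never from a script. Its argument "deltas" is a list of rows, each a list of 7 numbers: the turn, a rotation vector about the tool's x, y, z in rad, then the shift along the tool's x, y, z in cm, then the opening, from 0 (shut) to 1 (fully open). A call has 1 to 12 rows; each row shifts and turns the commanded pose from where the row before left it, along the tool's axes as they then stand; what a row does not reach is not made up. A row lasts 1/12 s, in which the tool goes at most 41.7 mm and 7.16 degrees, less where a joint would pass 70% of its speed; a pose out of reach is approached as far as the arm can. A call with a gripper value outside its range is refused whole. The fingers move at their own pace and stop on an object; "grip_force" is the grip in N (left out, the last holds). Time passes only in rows, so rows that do not move let the fingers close. It gives the time, the measured TCP pose, the force and the opening at its end, in the units of the state.
- ctrl.get_obs(): the state, without advancing time (a new reading comes with each control period).
- vision.get_image(name): name is "scene" or "side" or "wrist"; returns (picture, depth): 480x640x3 uint8, red, green, blue; 480x640 float32, m along the optical axis (not along the pixel's ray), 0 where there is no reading.
- vision.calibration(name): a dict with "fx", "fy", "cx", "cy" (pixels), "rvec" (rotation vector, rad) and "tvec" (3), from world to camera coordinates, as OpenCV has them; the wrist camera has in their place "hand_eye" (4x4, takes a point from camera to tool coordinates, whose origin is the TCP and whose axes are the flange's). Camera axes: x right, y down, z forward; pixel columns grow to the right and rows downward; lengths in m; the calibration is good to about 2 mm. A picture is of the moment at which its call begins: read the wrist's pose just before it. calibration takes no time and is no camera call.
- ctrl.finish_job(): hands the job in, once; it reports no verdict.
The state is a dict: "t": time; "q": joint angles; "dq": joint speeds; "effort": joint torques, N m; "tool_pos": TCP position; "tool_rot": TCP orientation; "contact_force": force on the tool from outside, world axes, zero at the start; "wrist_torque": the same for the moment, N m; "opening": finger opening in m.
Only numpy, scipy, OpenCV 4.12 (cv2) and the standard library are available. Lean on these libraries where they do the work, as an engineer would, in place of code of your own. Each camera call takes 0.05 s, during which the arm holds its last target. There are 200 camera calls.

TASK

Fold the stand's backrest up until it stands 65 degrees up from the base, and let it go. Then lift the tablet out of the slanted rack and, right way up and screen towards the lip, lower its bottom edge on to the stand behind the lip, centred and square, letting go only once it stands there and leans on the backrest. The backrest must still stand at 65 degrees at the end; leave the parts bin, spray can and carton where they are.

Things in the scene. Friction and masses are not known exactly. Their poses are not given: they have to be found in the camera images.
- stand: Fixed low stand: grey base plate, hinged aluminium backrest. Origin on the table straight below the hinge; x from hinge to lip, y along the hinge, z up. Plate x -70 to 35 mm, y +-80, top z 18. Hinge axis at x 0, z 28. Lip 140 mm long, inner face x 22, top z 34. The tablet's foot goes between hinge and lip. Stand and rack may swap places; each is turned up to 20 deg.
- stand_seat (a point): point on the base plate's top, midway along the stand, 12.5 mm from the hinge axis towards the lip: where the middle of the tablet's bottom edge belongs (with the tablet leaning, the middle of its underside is then about 2 mm above this point). Axes as the stand's
- backrest (a joint): angle of the backrest in rad: 0 = folded flat, pointing away from the lip (stand's -x), growing as it is folded up; 1.134 = 65 degrees, so leaning 25 degrees from vertical; stop at 1.75. Stiff friction hinge (0.65 N m, 6 to 7 N at the tab): it stays where it is left and carries the tablet. Starts between 0.05 and 0.5.
- backrest_tab (a point): point to pinch on the backrest's tab, 104 mm from the hinge axis. The backrest is a 6 mm plate, mid-plane through the hinge axis, 120 mm wide, 75 mm long; from the middle of its free edge the tab goes on in the same plane from 75 to 117 mm, 16 mm wide along the hinge. Flat, it overhangs the base, 28 mm above the table. y along the hinge, -x towards the tab's end
- rack: Fixed dark steel rack holding the tablet tilted 25 degrees from vertical, top towards the rack's -x. Origin on the table straight below the tablet's foot; base x -90 to 40 mm, y +-75. Ledge square to the slanted back; the back, 150 mm wide, reaches 75 mm up the tablet's rear; an 8 mm lip stands 5 mm before its front face.
- tablet: Flat rigid tablet, 10 mm thick (its x), 130 mm wide (its y), 200 mm long (its z), about 0.4 kg, grey with a black screen on its +x face. Origin: the middle of its underside (bottom edge); z runs up the tablet to its top edge. It starts in the rack, leaning 25 degrees from vertical, its origin 32 mm above the table; pinch it across its thickness near the top edge.
- tablet_top (a point): middle of the tablet's top edge, 200 mm from its origin. Axes as the tablet's
- parts_bin: loose open blue bin of fittings, 110 x 80 x 50 mm, leave alone; origin: centre of its underside
- spray_can: loose spray can, diameter 52 mm, 150 mm tall, leave alone; origin: centre of its underside
- carton: loose cardboard carton, 90 x 120 x 60 mm, leave alone; origin: centre of its underside
- stand_lip (a point): middle of the top of the stand's lip, 25 mm from the hinge axis, 34 mm above the table. Axes as the stand's
- rack_foot (a point): middle of the rack's ledge, where the tablet's foot stands at the start, 32 mm above the table. Axes as the rack's
Mind the look-alikes: they are no part of the job. Several things look just like the rack: the one meant starts farthest to the robot's left.

How it is judged:
On the way, in this order (a step that is already met when the one before it is completed fails the run):
1. the backrest is folded up to 65 degrees (within 7) and let go, the tablet still in the rack (value of joint backrest between 1.012 and 1.256 rad and contact force between the fingers and backrest below 0.05 N and distance of tablet from where it was at the start of the episode below 0.03 m), for 0.2 s.
2. the tablet is lifted out of the rack (distance between tablet and rack_foot above 0.08 m), for 0.1 s.
3. the tablet's foot stands on the stand behind the lip while the gripper still holds it (x of tablet in the frame of stand between 0.004 and 0.026 m and y of tablet in the frame of stand between -0.025 and 0.025 m and z of tablet in the frame of stand between 0.01 and 0.029 m and contact force between the fingers and tablet above 0.3 N and contact force between tablet and stand above 0.1 N), for 0.1 s.
At the end, for the whole second after the job is handed in: the backrest stands 65 degrees (within 7) up from the base; the tablet stands with its bottom edge on the base plate between hinge and lip, within 25 mm of the middle and 8 degrees of square, screen to the lip, leaning back on the backrest 16 to 35 degrees from vertical, at rest (value of joint backrest between 1.012 and 1.256 rad and x of tablet in the frame of stand between 0.004 and 0.026 m and y of tablet in the frame of stand between -0.025 and 0.025 m and z of tablet in the frame of stand between 0.01 and 0.029 m and angle between tablet's own z axis and vertical between 0.28 and 0.61 rad and angle between the y axis of tablet and the y axis of stand, either way round below 0.14 rad and x of tablet_top in the frame of stand below -0.03 m and contact force between tablet and backrest above 0.03 N and linear speed of tablet below 0.02 m/s and angular speed of tablet below 0.1 rad/s and x of stand_lip in the frame of tablet above 0.005 m); the robot touches nothing.
It fails at once if the parts bin is moved more than 20 mm (distance of parts_bin from where it was at the start of the episode above 0.02 m).
It fails at once if the spray can is moved more than 20 mm (distance of spray_can from where it was at the start of the episode above 0.02 m).
It fails at once if the carton is moved more than 20 mm (distance of carton from where it was at the start of the episode above 0.02 m).
It fails at once if the tablet is thrown or dropped (linear speed of tablet above 1 m/s).
It also fails if it takes over 66 s, if anything falls off the work surface, if the arm or the gripper's body presses on something with over 40 N, if the wrist force passes 120 N, or if a joint passes its speed limit or range.

## Working session

There is one attempt and no reset: what is moved stays moved. The work goes in short steps, Python scripts to look and compute and a tool call to move; the robot and the scene stay as the last step left them, time stands still between calls to the robot, and variables do not carry over. Pictures are saved under pics/ and viewed, about 8 in all and at most 12, crops included, and the job is handed in when it is done.

Besides the shell and the picture viewer there is one more tool, called as name([rows], argument=value, ...), one row to a line, values as JSON. jog_arm: Moves the arm, as the interface text tells. Its arguments: {"type":"object","properties":{"deltas":{"type":"array"},"grip_force":{"type":"number"}},"required":["deltas"]}

```bash
ls; mkdir -p pics; python3 - <<'E'
from station import ctrl, vision
import cv2,numpy as np
for n in ["scene","side"]:
    im,d=vision.get_image(n); np.savez(f"{n}0.npz",im=im,d=d)
    cv2.imwrite(f"pics/{n}0.png",im[:,:,::-1])
    c=vision.calibration(n); R=cv2.Rodrigues(np.array(c["rvec"]))[0]; print(n,c["fx"],-R.T@np.array(c["tvec"]),R[2])
print(ctrl.get_obs(),ctrl.tcp_to_tips)
E
```

```text
pics
scene 521.189461937658 [1.16546741 0.61617204 0.97560667] [-0.54513064 -0.50805202 -0.6668701 ]
side 546.9964987674415 [0.11844062 0.86650651 1.14703537] [ 0.24514049 -0.64007611 -0.72815432]
{'t': 0.1, 'q': array([-1.24200899e+00,  5.32915575e-02,  1.61418619e+00, -1.15482102e-05,
        1.47604676e+00, -1.18992856e-01]), 'dq': array([-0.00048564, -0.00130798, -0.00364468, -0.00066616,  0.00053143,
        0.00055292]), 'effort': array([ 5.39505018e-04, -3.94901276e+01, -3.71364391e+01, -7.41411941e-05,
        3.95097595e-03,  1.13623253e-05]), 'tool_pos': array([ 0.27042728, -0.56285907,  0.25216788]), 'tool_rot': array([-3.06130955e+00, -6.97085289e-01,  3.35485161e-04]), 'contact_force': array([-0.27528   ,  0.15534531, -0.45560083]), 'wrist_torque': array([0.00484146, 0.03477936, 0.03478485]), 'opening': 0.08553239388986178} 0.022
```

View pics/scene0.png

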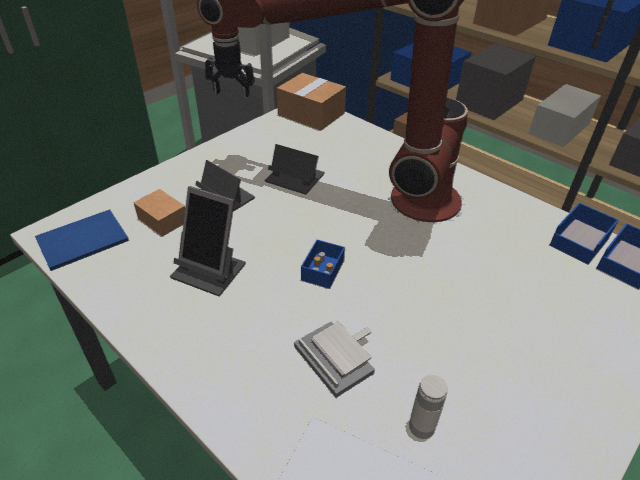

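View pics/side0.png

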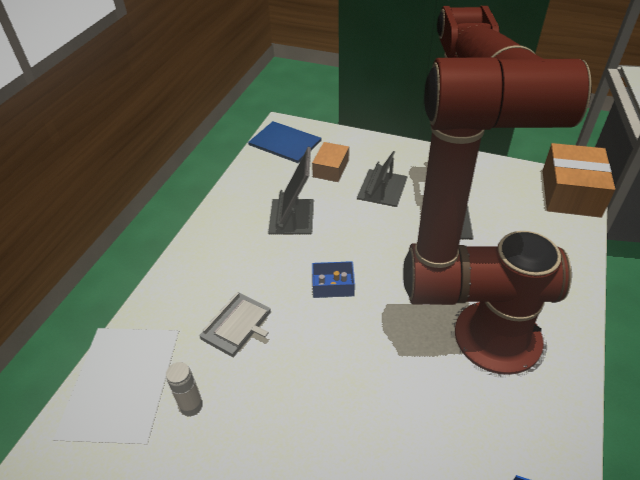

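The scene view shows the tablet in a rack at about (208,245) and empty racks at (222,187) and (295,168). The stand is at (335,355), the bin at (323,263), the can at (428,405) and the carton at (160,211). The rack with the tablet looks farthest to +y, and I'll measure that next.

```bash
cat > h.py <<'E'
import numpy as np,cv2
from station import ctrl,vision
from scipy.spatial.transform import Rotation as Rot
def cloud(n,d):
    c=vision.calibration(n); R=cv2.Rodrigues(np.array(c["rvec"]))[0]
    v,u=np.mgrid[:480,:640]
    p=np.stack([(u-c["cx"])/c["fx"]*d,(v-c["cy"])/c["fy"]*d,d],-1)
    w=(p-np.array(c["tvec"]))@R
    w[d==0]=np.nan
    return w
def plane(P):
    m=np.ones(len(P),bool)
    for _ in range(8):
        c=P[m].mean(0); n=np.linalg.svd(P[m]-c,full_matrices=False)[2][2]
        r=(P-c)@n; m=np.abs(r)<max(0.003,min(.02,2*np.abs(r[m]).mean()))
    return c,n*np.sign(n[2]),m
E
python3 - <<'E'
from h import *
for n in ["scene","side"]:
    z=np.load(n+"0.npz"); w=cloud(n,z["d"]); x,y,h=w[...,0],w[...,1],w[...,2]
    ok=(x>.1)&(x<1.1)&(np.abs(y)<.8)
    t=ok&(np.abs(h)<.006); print(n,"table z",np.median(h[t]),h[t].std())
    m=(ok&(h>.010)&(h<.4)).astype(np.uint8)
    k,l,s,c=cv2.connectedComponentsWithStats(m)
    for i in range(1,k):
        if s[i,4]>150:
            P=w[l==i]; print(s[i],P.min(0).round(3),P.max(0).round(3),np.median(P,0).round(3))
im=np.load("scene0.npz")["im"][:,:,::-1]
a=cv2.resize(im[130:310,120:360],None,fx=2.5,fy=2.5,interpolation=2)
b=cv2.resize(im[300:410,280:400],None,fx=5,fy=5,interpolation=2)[:450]
b=cv2.resize(b,(200,150)) if 0 else b
cv2.imwrite("pics/crop1.png",a)
bs=np.load("side0.npz")["im"][280:360,190:280,::-1]
cv2.imwrite("pics/crop2.png",np.hstack([cv2.resize(im[310:400,285:385],(400,360),interpolation=2),cv2.resize(bs,(400,360),interpolation=2)]))
E
```

```text
scene table z 0.00011734521800090445 0.0019598027953903184
[ 205   45   50   54 1375] [ 0.228 -0.633  0.243] [ 0.316 -0.489  0.4  ] [ 0.282 -0.538  0.333]
[ 389  107   63   92 3842] [ 0.1   -0.01   0.171] [0.253 0.139 0.4  ] [0.223 0.084 0.283]
[ 268  144   54   45 1309] [ 0.125 -0.445  0.01 ] [ 0.263 -0.281  0.102] [ 0.207 -0.362  0.057]
[ 134  160  112  124 6686] [ 0.375 -0.556  0.01 ] [ 0.715 -0.149  0.216] [ 0.63  -0.275  0.074]
[  35  209   94   60 2500] [ 0.705 -0.674  0.01 ] [ 0.939 -0.483  0.021] [ 0.825 -0.575  0.013]
[ 301  240   44   47 1138] [ 0.378 -0.078  0.01 ] [0.51  0.038 0.055] [ 0.444 -0.023  0.031]
[ 294  321   81   74 3415] [0.536 0.097 0.01 ] [0.701 0.274 0.04 ] [0.636 0.198 0.03 ]
[ 410  375   38   63 1652] [0.606 0.395 0.01 ] [0.658 0.446 0.154] [0.648 0.426 0.114]
side table z -0.000844521197058973 0.00233662730575796
[ 251  122   71  109 2072] [ 0.571 -0.671  0.01 ] [ 0.931 -0.148  0.22 ] [ 0.671 -0.276  0.039]
[ 312  142   38   38 1021] [ 0.567 -0.558  0.01 ] [ 0.662 -0.424  0.068] [ 0.608 -0.467  0.056]
[364 151  31  50 611] [ 0.401 -0.528  0.01 ] [ 0.476 -0.371  0.101] [ 0.432 -0.435  0.043]
[ 403  217   76   88 4618] [ 0.1   -0.365  0.01 ] [0.246 0.142 0.4  ] [0.168 0.097 0.29 ]
[ 312  261   43   35 1026] [ 0.375 -0.081  0.01 ] [0.506 0.04  0.056] [ 0.439 -0.022  0.029]
[ 200  292   71   64 2378] [0.531 0.099 0.01 ] [0.696 0.274 0.041] [0.622 0.2   0.03 ]
[ 166  362   37   53 1244] [0.599 0.397 0.01 ] [0.651 0.448 0.155] [0.614 0.432 0.114]
```

View pics/crop1.png

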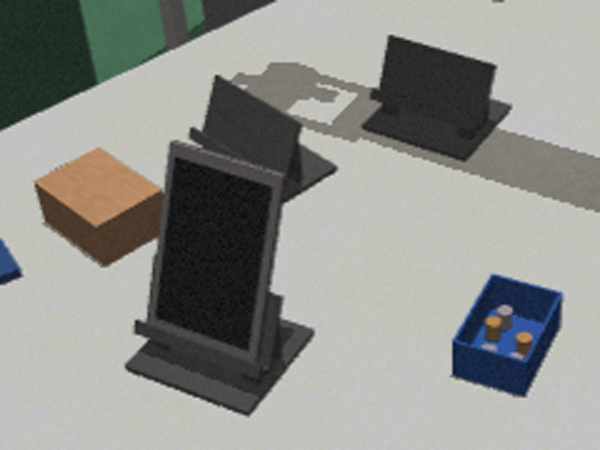

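View pics/crop2.png

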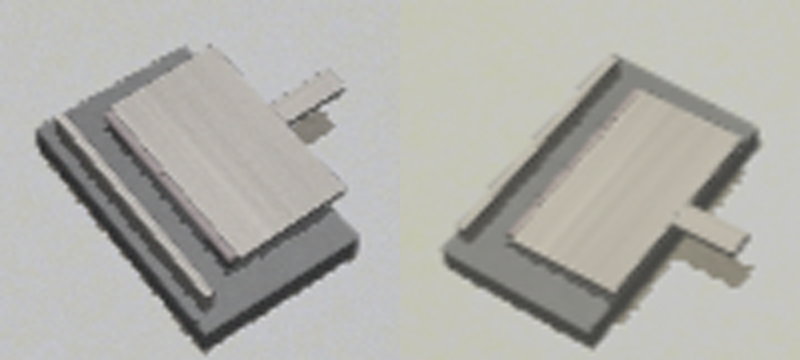

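The first crop shows the tablet rack at scene pixel (208,250), with empty racks at (222,187) and (295,168). Their y values are about -0.22, -0.45 and -0.36, so the tablet's rack is the leftmost and the one meant. The second crop shows the stand with its lip to the far +x side and its tab towards the robot.

```bash
python3 - <<'E'
from h import *
for n in ["scene","side"]:
    z=np.load(n+"0.npz"); im=z["im"].astype(int); w=cloud(n,z["d"]); x,y,h=w[...,0],w[...,1],w[...,2]
    br=im.mean(-1)
    reg=(x>.5)&(x<.73)&(y>.07)&(y<.3)&(h>.012)
    g=reg&(np.abs(h-.018)<.004)&(br<150); P=w[g]
    print(n,"plate",g.sum(),np.median(P[:,2]),cv2.minAreaRect(w[reg&(h<.045)&~((x<.575)&(y<.19))][:,:2].astype(np.float32)*1000))
    b=(reg&(br>150)&(h>.022)).astype(np.uint8)
    k,l,s,c=cv2.connectedComponentsWithStats(cv2.erode(b,np.ones((2,2))))
    for i in range(1,k):
        if s[i,4]>60:
            P=w[l==i]; cc,nn,m=plane(P)
            print(" bright",s[i],P.mean(0).round(4),P[:,2].min(),P[:,2].max(),"n",nn.round(3),"tilt",np.degrees(np.arccos(nn[2])),cv2.minAreaRect(P[m][:,:2].astype(np.float32)*1000))
    T=w[(x>.55)&(x<.73)&(y>-.34)&(y<-.12)&(h>.09)&(h<.21)]
    cc,nn,m=plane(T); print("tablet n",nn,m.mean(),len(T),"tilt",np.degrees(np.arcsin(nn[2])),"yaw",np.degrees(np.arctan2(nn[1],nn[0])))
    P=T[m]; u=np.cross([0,0,1],nn);u/=np.linalg.norm(u); v=np.cross(nn,u)
    a=(P-cc)@u; bb=(P-cc)@v
    print(" c",cc,"u",u,"width",a.min(),a.max(),np.percentile(a,[1,99]),"top",cc+v*np.percentile(bb,99.5)+u*np.percentile(a,[1,99]).mean())
    q=w[(x>.55)&(x<.8)&(y>-.38)&(y<-.12)&(h>.008)&(h<.03)]; print(" rackbase",cv2.minAreaRect(q[:,:2].astype(np.float32)*1000))
E
```

```text
scene plate 1213 0.01797674552967776 ((610.6715698242188, 189.39682006835938), (163.43992614746094, 153.590576171875), 78.69422149658203)
 bright [ 314  323   57   51 1460] [0.611  0.1924 0.0331] 0.026324741225166377 0.040162346405174666 n [ 0.047 -0.007  0.999] tilt 2.7421264926106557 ((593.7975463867188, 194.42031860351562), (116.98209381103516, 113.42794799804688), 79.6606216430664)
tablet n [0.85328056 0.29108731 0.43264358] 0.79813538710985 2467 tilt 25.635445795233903 yaw 18.836512430107284
 c [ 0.62849184 -0.24100259  0.15152086] u [-0.32286889  0.9464437   0.        ] width -0.06713248153752574 0.06396024825061418 [-0.06565667  0.06181959] top [ 0.60295448 -0.25174148  0.20911209]
 rackbase ((658.1361083984375, -242.56607055664062), (130.1815643310547, 172.741943359375), 18.243623733520508)
side plate 666 0.01700954780840933 ((605.7013549804688, 191.55459594726562), (163.54689025878906, 152.5982208251953), 77.72401428222656)
 bright [ 217  301   51   44 1081] [0.6061 0.1927 0.0323] 0.023418283069484572 0.041206105340542774 n [ 0.05  -0.01   0.999] tilt 2.92246806767478 ((589.9876708984375, 194.8577880859375), (117.13225555419922, 114.73926544189453), 77.52294158935547)
tablet n [0.85290311 0.293024   0.4320801 ] 0.7864238410596026 604 tilt 25.599640881323563 yaw 18.96070812504442
 c [ 0.62201504 -0.23535548  0.1537374 ] u [-0.32491967  0.94574162  0.        ] width -0.07386942633104478 0.06210010882506875 [-0.07003345  0.05926095] top [ 0.59826863 -0.24920908  0.21000666]
 rackbase ((647.6130981445312, -228.33633422851562), (130.10470581054688, 148.36302185058594), 20.379798889160156)
```

```bash
python3 - <<'E'
from h import *
from scipy.optimize import minimize_scalar
for n in ["scene","side"]:
    z=np.load(n+"0.npz"); im=z["im"].astype(int); w=cloud(n,z["d"]); x,y,h=w[...,0],w[...,1],w[...,2]
    br=im.mean(-1); sat=im.max(-1)-im.min(-1)
    reg=(x>.5)&(x<.73)&(y>.07)&(y<.3)&(h>.006)
    P=w[reg]; c=np.array([.61,.19])
    for yaw in [-10,-11,-12,-13]:
        t=np.radians(yaw);ex=np.array([np.cos(t),np.sin(t)]);ey=np.array([-ex[1],ex[0]])
        a=(P[:,:2]-c)@ex; b=(P[:,:2]-c)@ey
        pl=(a>-.06); f=lambda q:np.percentile(q,[.5,99.5]).round(4)
        hi=(P[:,2]>.023); tab=hi&(a<np.percentile(a[hi],8))&(a<-.075)
        back=hi&(a<.045)&~tab; lip=hi&(a>.065)
        print(n,yaw,"y-edges",f(b[pl]),"xmax",f(a)[1],"back y",f(b[back&(a>-.05)]),"tab x",f(a[tab]),"y",f(b[tab]),np.median(b[tab]),"tabz",np.median(P[tab,2]), "back z",np.median(P[back,2]),"lip",f(a[hi])[1])
E
```

```text
scene -10 y-edges [-0.0793  0.0798] xmax 0.0779 back y [-0.0598  0.0599] tab x [-0.0759 -0.0759] y [0.0059 0.0059] 0.005877551965118034 tabz 0.03404097043681972 back z 0.032899259810306565 lip 0.0709
scene -11 y-edges [-0.0789  0.0801] xmax 0.0772 back y [-0.0598  0.0598] tab x [-0.076 -0.076] y [0.0046 0.0046] 0.004551946079636477 tabz 0.03404097043681972 back z 0.0328938934577879 lip 0.0701
scene -12 y-edges [-0.0787  0.0806] xmax 0.077 back y [-0.0596  0.0599] tab x [-0.0761 -0.075 ] y [0.0032 0.0047] 0.003956401862225437 tabz 0.033387354641772976 back z 0.0328938934577879 lip 0.0702
scene -13 y-edges [-0.0783  0.0813] xmax 0.0777 back y [-0.0597  0.0602] tab x [-0.0761 -0.0751] y [0.0019 0.0034] 0.0026374813912583427 tabz 0.033387354641772976 back z 0.03290019842493844 lip 0.0709
side -10 y-edges [-0.0801  0.0803] xmax 0.0695 back y [-0.0599  0.0602] tab x [-0.0807 -0.0751] y [-0.0038  0.0121] 0.0012034664598523546 tabz 0.036301265204930745 back z 0.032038751019944786 lip 0.0666
side -11 y-edges [-0.0795  0.0806] xmax 0.0686 back y [-0.06    0.0598] tab x [-0.0807 -0.0751] y [-0.0052  0.0108] -0.00015713154499310113 tabz 0.036301265204930745 back z 0.032038751019944786 lip 0.0661
side -12 y-edges [-0.0789  0.0807] xmax 0.0687 back y [-0.0595  0.06  ] tab x [-0.0807 -0.0751] y [-0.0066  0.0094] 3.8710830263865174e-05 tabz 0.03627360889770361 back z 0.03204839813210179 lip 0.0658
side -13 y-edges [-0.0787  0.0816] xmax 0.0683 back y [-0.0597  0.06  ] tab x [-0.0807 -0.0752] y [-0.0079  0.0081] -0.0008525286927514274 tabz 0.036301265204930745 back z 0.03205118560804611 lip 0.0662
```

```bash
cat >> h.py <<'E'
YS=np.radians(-11.4); H=np.array([.6485,.1827,.028])
ex=np.array([np.cos(YS),np.sin(YS),0]); ey=np.array([-ex[1],ex[0],0]); ez=np.array([0,0,1.])
def go(Rt,pt,o=None):   # remaining turn (rotvec deg, tool), then shift cm in target axes / current axes
    o=o or ctrl.get_obs(); R=Rot.from_rotvec(o["tool_rot"]).as_matrix()
    rv=Rot.from_matrix(R.T@Rt).as_rotvec(); d=pt-o["tool_pos"]
    print("t",round(o["t"],2),"pos",o["tool_pos"].round(4),"q",o["q"].round(2),"F",o["contact_force"].round(1),"op",round(o["opening"],4))
    print("turn rad",rv.round(4),"=",np.degrees(np.linalg.norm(rv)).round(1),"deg; shift cm after turn",(Rt.T@d*100).round(2),"in current axes",(R.T@d*100).round(2))
def Rtab(phi):
    z=ex*np.cos(phi)-ez*np.sin(phi); y=-ey; return np.stack([np.cross(y,z),y,z],1)
def tab(theta,r=.105): return H+r*(-ex*np.cos(theta)+ez*np.sin(theta))
E
python3 - <<'E'
from h import *
R=Rtab(np.radians(65)); p=tab(.05)-.003*R[:,2]; print(p); go(R,p-.08*R[:,2]); go(Rtab(np.radians(90)),p)
E
```

```text
[0.54445732 0.20367868 0.03596674]
t 0.1 pos [ 0.2704 -0.5629  0.2522] q [-1.24  0.05  1.61 -0.    1.48 -0.12] F [-0.3  0.2 -0.5] op 0.0855
turn rad [-0.143   0.4213  0.6359] = 44.5 deg; shift cm after turn [  1.48 -80.56  16.54] in current axes [ 55.19 -59.24  14.5 ]
t 0.1 pos [ 0.2704 -0.5629  0.2522] q [-1.24  0.05  1.61 -0.    1.48 -0.12] F [-0.3  0.2 -0.5] op 0.0855
turn rad [-1.900e-03  4.000e-04  6.467e-01] = 37.1 deg; shift cm after turn [ 11.71 -80.56  21.62] in current axes [ 57.89 -57.19  21.74]
```

jog_arm([
  [0,0,0,2.3,-2.45,0,0.5],
  [0,0,0,2.3,-2.45,0,0.5],
  [0,0,0,2.3,-2.45,0,0.5],
  [0,0,0,2.3,-2.45,0,0.5],
  [0,0,0,2.3,-2.45,0,0.5],
  [0,0,0,2.3,-2.45,0,0.5],
  [0,0,0,2.3,-2.45,0,0.5],
  [0,0,0,2.3,-2.45,0,0.5],
  [0,0,0,2.3,-2.45,0,0.5],
  [0,0,0,2.3,-2.45,0,0.5],
  [0,0,0,2.3,-2.45,0,0.5],
  [0,0,0,2.3,-2.45,0,0.5],
])

```text
t: 1.1
tool_pos: [0.392, -0.1771, 0.2529]
tool_rot: [-3.063, -0.697, 0.0]
contact_force: [0.6, 0.7, -0.3]
opening: 0.0424
```

jog_arm([
  [0,0,0,2.3,-2.45,0,0.5],
  [0,0,0,2.3,-2.45,0,0.5],
  [0,0,0,2.3,-2.45,0,0.5],
  [0,0,0,2.3,-2.45,0,0.5],
  [0,0,0,2.3,-2.45,0,0.5],
  [0,0,0,2.3,-2.45,0,0.5],
  [0,0,0,2.3,-2.45,0,0.5],
  [0,0,0,2.3,-2.45,0,0.5],
  [0,0,0,2.3,-2.45,0,0.5],
  [0,0,0,2.3,-2.45,0,0.5],
  [0,0,0,2.3,-2.45,0,0.5],
  [0,0,0,2.3,-2.45,0,0.5],
])

```text
t: 2.1
tool_pos: [0.5135, 0.2074, 0.2527]
tool_rot: [3.063, 0.698, -0.001]
contact_force: [0.5, -1.0, -0.2]
opening: 0.0425
```

jog_arm([
  [0,0,0.108,0,0,0,0.5],
  [0,0,0.108,0,0,0,0.5],
  [0,0,0.108,0,0,0,0.5],
  [0,0,0.108,0,0,0,0.5],
  [0,0,0.108,0,0,0,0.5],
  [0,0,0.108,0,0,0,0.5],
  [0,0.109,0,0,0,0,0.5],
  [0,0.109,0,0,0,0,0.5],
  [0,0.109,0,0,0,0,0.5],
  [0,0.109,0,0,0,0,0.5],
  [0,0,0,0,0,0,0.5],
])

```text
t: 3.02
tool_pos: [0.5103, 0.2059, 0.2502]
tool_rot: [3.011, -0.298, 0.663]
contact_force: [-0.4, 0.6, -0.7]
opening: 0.0429
```

```bash
python3 - <<'E'
from h import *
im,d=vision.get_image("wrist"); cv2.imwrite("pics/w1.png",im[:,:,::-1])
R=Rtab(np.radians(65)); p=tab(.05)-.003*R[:,2]; go(R,p-.08*R[:,2])
E
```

```text
t 3.07 pos [0.5114 0.2059 0.2513] q [ 0.35 -0.33  2.   -0.25  1.11  2.19] F [-0.  -0.5  0.2] op 0.0427
turn rad [0.0011 0.0044 0.0012] = 0.3 deg; shift cm after turn [-6.12 -0.43 12.9 ] in current axes [-6.06 -0.45 12.93]
```

jog_arm([
  [0,0,0,-1.22,-0.09,2.58,0.5],
  [0,0,0,-1.22,-0.09,2.58,0.5],
  [0,0,0,-1.22,-0.09,2.58,0.5],
  [0,0,0,-1.22,-0.09,2.58,0.5],
  [0,0,0,-1.22,-0.09,2.58,0.5],
  [0,0,0,0,0,0,0.5],
  [0,0,0,0,0,0,0.5],
])

```text
t: 3.65
tool_pos: [0.5133, 0.2095, 0.1091]
tool_rot: [3.01, -0.303, 0.659]
contact_force: [0.6, 0.5, 0.6]
opening: 0.0429
```

```bash
python3 - <<'E'
from h import *
R=Rtab(np.radians(65)); p=tab(.05)-.003*R[:,2]; go(R,p)
o=ctrl.get_obs()
im,d=vision.get_image("wrist"); cv2.imwrite("pics/w1.png",im[:,:,::-1])
c=vision.calibration("wrist"); E=np.array(c["hand_eye"]); Rw=Rot.from_rotvec(o["tool_rot"]).as_matrix()
X=E[:3,:3].T@(Rw.T@(tab(.05,.104)-o["tool_pos"])-E[:3,3]); print("tab px",c["fx"]*X[0]/X[2]+c["cx"],c["fy"]*X[1]/X[2]+c["cy"],X)
X=E[:3,:3].T@(Rw.T@(tab(.05,.117)-o["tool_pos"])-E[:3,3]); print("tabend px",c["fx"]*X[0]/X[2]+c["cx"],c["fy"]*X[1]/X[2]+c["cy"],X)
E
```

```text
t 3.65 pos [0.5133 0.2095 0.1091] q [ 0.36 -0.16  2.11 -0.3   0.84  2.29] F [0.6 0.5 0.6] op 0.0429
turn rad [ 0.0031  0.0049 -0.001 ] = 0.3 deg; shift cm after turn [-0.22 -0.04  7.96] in current axes [-0.18 -0.06  7.96]
tab px 319.91109186556076 256.40328014766465 [-0.00110626  0.01177265  0.21572445]
tabend px 319.9362728430898 281.5597229351494 [-0.00108085  0.02454205  0.21328685]
```

View pics/w1.png

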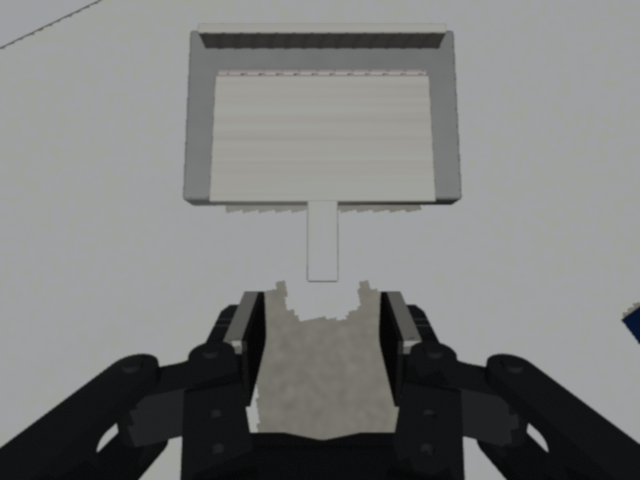

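The wrist view confirms it: I predicted the tab end at (320,282) and it appears at (322,281), square in the image.

jog_arm([
  [0,0,0,-0.05,0,1.6,0.5],
  [0,0,0,-0.05,0,1.6,0.5],
  [0,0,0,-0.05,0,1.6,0.5],
  [0,0,0,-0.05,0,1.6,0.5],
  [0,0,0,0,0,1.5,0.5],
  [0,0,0,0,0,0,0.5],
], grip_force=50)

```text
t: 4.2
tool_pos: [0.5461, 0.2037, 0.0387]
tool_rot: [3.01, -0.304, 0.667]
contact_force: [0.1, -1.3, -0.3]
opening: 0.0427
```

jog_arm([
  [0,0,0,0,0,0,0],
  [0,0,0,0,0,0,0],
  [0,0,0,0,0,0,0],
  [0,0,0,0,0,0,0],
  [0,0,0,0,0,0,0],
])

```text
t: 4.62
tool_pos: [0.5457, 0.2029, 0.0406]
tool_rot: [3.007, -0.301, 0.67]
contact_force: [-0.7, -7.2, 2.1]
opening: 0.0145
```

```bash
python3 - <<'E'
from h import *
o=ctrl.get_obs();R0=Rtab(np.radians(65)); go(R0,tab(.05)-.003*R0[:,2])
# constant body twist for rotation about hinge, axis +ey (takes -x to +z)
R=Rot.from_rotvec(o["tool_rot"]).as_matrix(); p=o["tool_pos"]
for deg in [2,4,5]:
    Q=Rot.from_rotvec(np.radians(deg)*ey).as_matrix(); p2=H+Q@(p-H); 
    print(deg,"turn",Rot.from_matrix(R.T@Q@R).as_rotvec().round(4),"shift pre",(R.T@(p2-p)*100).round(3),"post",((Q@R).T@(p2-p)*100).round(3))
E
```

```text
t 4.62 pos [0.5457 0.2029 0.0406] q [ 0.32  0.02  2.08 -0.34  0.69  2.32] F [-0.7 -7.2  2.1] op 0.0145
turn rad [ 0.0026 -0.0024 -0.0002] = 0.2 deg; shift cm after turn [-0.32 -0.05  0.36] in current axes [-0.32 -0.05  0.36]
2 turn [-0.     -0.0349 -0.0001] shift pre [ 0.2    0.001 -0.309] post [ 0.19   0.001 -0.316]
4 turn [-0.     -0.0698 -0.0002] shift pre [ 0.412  0.001 -0.611] post [ 0.368  0.002 -0.638]
5 turn [-0.     -0.0873 -0.0002] shift pre [ 0.521  0.002 -0.759] post [ 0.453  0.002 -0.801]
```

jog_arm([
  [0,-0.0698,0,0.39,0,-0.625,0],
  [0,-0.0698,0,0.39,0,-0.625,0],
  [0,-0.0698,0,0.39,0,-0.625,0],
  [0,-0.0698,0,0.39,0,-0.625,0],
  [0,-0.0698,0,0.39,0,-0.625,0],
  [0,-0.0698,0,0.39,0,-0.625,0],
])

```text
t: 5.12
tool_pos: [0.5591, 0.2001, 0.0816]
tool_rot: [3.123, -0.312, 0.032]
contact_force: [8.4, -5.5, -11.3]
opening: 0.0144
```

```bash
cat >> h.py <<'E'
def hang(o=None):
    o=o or ctrl.get_obs(); R=Rot.from_rotvec(o["tool_rot"]).as_matrix(); g=o["tool_pos"]+.003*R[:,2]-H
    print("grasp: theta",np.degrees(np.arctan2(g[2],-g@ex)).round(1),"r",np.hypot(g[2],g@ex).round(4),"y",(g@ey).round(4),"tool phi",np.degrees(np.arctan2(-R[2,2],R[:,2]@ex)).round(1),"F",o["contact_force"].round(1),"tq",o["wrist_torque"].round(2),"op",o["opening"])
E
python3 - <<'E'
from h import *
hang(); R0=Rtab(np.radians(65+24)); go(R0,tab(.05+np.radians(24))-.003*R0[:,2])
E
```

```text
grasp: theta 29.1 r 0.1041 y -0.0006 tool phi 88.8 F [  8.4  -5.5 -11.3] tq [-0.83 -1.69  0.03] op 0.014369417854074445
t 5.12 pos [0.5591 0.2001 0.0816] q [ 0.22  0.14  1.83 -0.01  1.16  2.  ] F [  8.4  -5.5 -11.3] op 0.0144
turn rad [ 0.0005 -0.0031 -0.0003] = 0.2 deg; shift cm after turn [-0.27 -0.06  0.32] in current axes [-0.27 -0.06  0.31]
```

jog_arm([
  [0,-0.0698,0,0.39,0,-0.625,0],
  [0,-0.0698,0,0.39,0,-0.625,0],
  [0,-0.0698,0,0.39,0,-0.625,0],
  [0,-0.0698,0,0.39,0,-0.625,0],
  [0,-0.0698,0,0.39,0,-0.625,0],
  [0,-0.0698,0,0.39,0,-0.625,0],
  [0,-0.0698,0,0.39,0,-0.625,0],
  [0,-0.0698,0,0.39,0,-0.625,0],
  [0,-0.0698,0,0.39,0,-0.625,0],
  [0,-0.0436,0,0.24,0,-0.39,0],
  [0,0,0,0,0,0,0],
  [0,0,0,0,0,0,0],
])

```text
t: 6.12
tool_pos: [0.6098, 0.1899, 0.1263]
tool_rot: [-2.906, 0.293, 0.976]
contact_force: [4.5, -6.1, -5.5]
opening: 0.0145
```

```bash
python3 - <<'E'
from h import *
hang(); print(ctrl.get_obs()["q"].round(2))
for n in ["scene","side"]:
    im,d=vision.get_image(n); cv2.imwrite(f"pics/{n}1.png",im[:,:,::-1])
    w=cloud(n,d); q=(w-H); a=q@ex; b=q@ey
    m=(abs(b)>.02)&(abs(b)<.055)&(a>-.08)&(a<.015)&(q[...,2]>.012)&(q[...,2]<.09)
    P=w[m]; 
    if len(P)>50:
        c,nn,k=plane(P); print(n,len(P),k.mean(),"n",(nn@ex).round(3),(nn@ey).round(3),nn[2].round(3),"theta",np.degrees(np.arctan2(nn@ex,nn[2])))
E
```

```text
grasp: theta 66.7 r 0.1044 y -0.0006 tool phi 127.1 F [ 4.5 -6.1 -5.5] tq [-0.96 -1.93  0.52] op 0.014517639868012244
[0.11 0.54 1.33 0.19 1.89 1.88]
scene 634 0.9353312302839116 n 0.897 0.001 0.442 theta 63.75330710084141
side 76 0.9868421052631579 n 0.924 -0.002 0.383 theta 67.49851847256423
```

jog_arm([
  [0,0,0,0,0,0,0.5],
  [0,0,0,0,0,0,0.5],
  [0,0,0,0,0,0,0.5],
  [0,0,0,0,0,0,0.5],
  [0,0,0,0,0,-2,0.5],
  [0,0,0,0,0,-3,0.5],
  [0,0,0,0,0,-3,0.5],
  [0,0,0,0,0,-3,0.5],
  [0,0.1,0,0,0,-1,0.5],
  [0,0.1,0,0,0,-1,0.5],
  [0,0.1,0,0,0,-1,0.5],
  [0,0.1,0,0,0,-1,0.5],
])

```text
t: 7.22
tool_pos: [0.6931, 0.1741, 0.2499]
tool_rot: [-3.077, 0.308, 0.385]
contact_force: [1.1, 0.6, -0.2]
opening: 0.0428
```

```bash
cat >> h.py <<'E'
YT=np.radians(18.9); TOP=np.array([.5937,-.2529,.2133]); A=np.radians(25)
def Rtc(yaw,a,Y=None):  # tool gripping tablet: tool y = tablet x (screen normal), tool z = -tablet z
    f=np.array([np.cos(yaw),np.sin(yaw),0]); tx=f*np.cos(a)+ez*np.sin(a); tz=-f*np.sin(a)+ez*np.cos(a)
    return np.stack([np.cross(tx,-tz),tx,-tz],1)
E
python3 - <<'E'
from h import *
for n in ["scene","side"]:
    im,d=vision.get_image(n); cv2.imwrite(f"pics/{n}1.png",im[:,:,::-1])
    w=cloud(n,d); q=(w-H); a=q@ex; b=q@ey
    m=(abs(b)<.055)&(a>-.08)&(a<.015)&(q[...,2]>.012)&(q[...,2]<.12)
    P=w[m]; 
    if len(P)>50:
        c,nn,k=plane(P); print(n,len(P),k.mean(),"n",(nn@ex).round(3),(nn@ey).round(3),nn[2].round(3),"theta",np.degrees(np.arctan2(nn@ex,nn[2])),"offset from hinge",(c-H)@nn)
    # tablet again, arm away
    x,y,h=w[...,0],w[...,1],w[...,2]
    T=w[(x>.5)&(x<.73)&(y>-.34)&(y<-.12)&(h>.06)&(h<.24)]
    cc,nn,k=plane(T); P=T[k]; u=np.cross(ez,nn);u/=np.linalg.norm(u); v=np.cross(nn,u); aa=(P-cc)@u; bb=(P-cc)@v
    s=bb>0; print(" tablet tilt",np.degrees(np.arcsin(nn[2])),"yaw",np.degrees(np.arctan2(nn[1],nn[0])),"u lim",np.percentile(aa[s],[.5,99.5]).round(4),"zmax",P[:,2].max(),"top centre",cc+v*np.percentile(bb,99.8)+u*np.percentile(aa[s],[.5,99.5]).mean())
R=Rtc(YT,A); print(R.round(2)); tz=-R[:,2]; go(R,TOP-.022*tz+.003*tz+.08*tz)
E
```

```text
scene 1280 0.91796875 n 0.894 -0.001 0.448 theta 63.410499664642344 offset from hinge 0.0047673096115949595
 tablet tilt 25.620285784052037 yaw 18.565733835289304 u lim [-0.0657  0.0638] zmax 0.217250331174631 top centre [ 0.59966698 -0.25296109  0.21603071]
side 184 0.8804347826086957 n 0.912 -0.002 0.411 theta 65.7296604820206 offset from hinge -0.005277075552446553
 tablet tilt 25.510149762277315 yaw 19.11425357389453 u lim [-0.0511  0.0456] zmax 0.20924589287280998 top centre [ 0.5937133  -0.23406303  0.2090988 ]
[[-0.32  0.86  0.4 ]
 [ 0.95  0.29  0.14]
 [ 0.    0.42 -0.91]]
t 7.32 pos [0.6923 0.1753 0.2539] q [0.12 0.39 1.23 0.08 1.75 1.89] F [0.2 0.3 1.8] op 0.0428
turn rad [-0.5229  0.6037 -2.0365] = 125.3 deg; shift cm after turn [-37.31 -22.74 -12.23] in current axes [-3.74 45.22 -0.7 ]
```

jog_arm([
  [-0.0275,0.0318,-0.1072,0,0,0,0.5],
  [-0.0275,0.0318,-0.1072,0,0,0,0.5],
  [-0.0275,0.0318,-0.1072,0,0,0,0.5],
  [-0.0275,0.0318,-0.1072,0,0,0,0.5],
  [-0.0275,0.0318,-0.1072,0,0,0,0.5],
  [-0.0275,0.0318,-0.1072,0,0,0,0.5],
  [-0.0275,0.0318,-0.1072,0,0,0,0.5],
  [-0.0275,0.0318,-0.1072,0,0,0,0.5],
  [-0.0275,0.0318,-0.1072,0,0,0,0.5],
  [-0.0275,0.0318,-0.1072,0,0,0,0.5],
  [-0.0275,0.0318,-0.1072,0,0,0,0.5],
  [-0.0275,0.0318,-0.1072,0,0,0,0.5],
])

```text
t: 8.32
tool_pos: [0.6919, 0.1742, 0.247]
tool_rot: [2.516, 1.579, 0.202]
contact_force: [-0.1, -0.9, -0.6]
opening: 0.0422
```

jog_arm([
  [-0.0275,0.0318,-0.1072,0,0,0,0.5],
  [-0.0275,0.0318,-0.1072,0,0,0,0.5],
  [-0.0275,0.0318,-0.1072,0,0,0,0.5],
  [-0.0275,0.0318,-0.1072,0,0,0,0.5],
  [-0.0275,0.0318,-0.1072,0,0,0,0.5],
  [-0.0275,0.0318,-0.1072,0,0,0,0.5],
  [-0.0275,0.0318,-0.1072,0,0,0,0.5],
  [0,0,0,0,0,0,0.5],
  [0,0,0,0,0,0,0.5],
])

```text
t: 9.07
tool_pos: [0.692, 0.1735, 0.2471]
tool_rot: [1.665, 2.317, 0.503]
contact_force: [-0.4, 0.7, -0.6]
opening: 0.0431
```

```bash
python3 - <<'E'
from h import *
R=Rtc(YT,A); tz=-R[:,2]; go(R,TOP-.022*tz+.003*tz+.08*tz)
E
```

```text
t 9.07 pos [0.692  0.1735 0.2471] q [ 0.11  0.03  1.68  0.11  1.01 -0.25] F [-0.4  0.7 -0.6] op 0.0431
turn rad [-0.0107 -0.001  -0.0058] = 0.7 deg; shift cm after turn [-37.16 -22.38 -12.8 ] in current axes [-37.28 -22.3  -12.6 ]
```

jog_arm([
  [-0.01,0,-0.006,-2.9,-1.4,-1.7,0.5],
  [0,0,0,-2.9,-1.8,-1.7,0.5],
  [0,0,0,-2.9,-1.8,-1.3,0.5],
  [0,0,0,-2.9,-1.8,-0.9,0.5],
  [0,0,0,-2.9,-1.8,-0.9,0.5],
  [0,0,0,-2.9,-1.8,-0.9,0.5],
  [0,0,0,-2.9,-1.8,-0.9,0.5],
  [0,0,0,-2.9,-1.8,-0.9,0.5],
  [0,0,0,-2.9,-1.8,-0.9,0.5],
  [0,0,0,-2.9,-1.8,-0.9,0.5],
  [0,0,0,-2.9,-1.8,-0.9,0.5],
  [0,0,0,-2.9,-1.8,-0.9,0.5],
])

```text
t: 10.07
tool_pos: [0.5733, -0.2368, 0.2748]
tool_rot: [1.651, 2.315, 0.516]
contact_force: [0.7, -0.1, 0.3]
opening: 0.0426
```

jog_arm([
  [0,0,0,-2.4,-1.2,0,0.5],
  [0,0,0,0,0,0,0.5],
  [0,0,0,0,0,0,0.5],
])

```text
t: 10.32
tool_pos: [0.5712, -0.2627, 0.2689]
tool_rot: [1.653, 2.314, 0.516]
contact_force: [-0.6, 0.1, -0.6]
opening: 0.0426
```

```bash
python3 - <<'E'
from h import *
R=Rtc(YT,A); tz=-R[:,2]; go(R,TOP-.022*tz+.003*tz)
o=ctrl.get_obs(); im,d=vision.get_image("wrist"); cv2.imwrite("pics/w2.png",im[:,:,::-1])
c=vision.calibration("wrist"); E=np.array(c["hand_eye"]); Rw=Rot.from_rotvec(o["tool_rot"]).as_matrix()
for s in (-.065,.065):
  for f in (-.005,.005):
    p=TOP+s*R[:,0]+f*R[:,1]; X=E[:3,:3].T@(Rw.T@(p-o["tool_pos"])-E[:3,3]); print(s,f,"px",(c["fx"]*X[0]/X[2]+c["cx"]).round(1),(c["fy"]*X[1]/X[2]+c["cy"]).round(1),X[2].round(3))
E
```

```text
t 10.32 pos [ 0.5712 -0.2627  0.2689] q [-0.7  -0.11  1.79  0.39  1.25 -1.12] F [-0.6  0.1 -0.6] op 0.0426
turn rad [ 0.0015 -0.002  -0.0004] = 0.1 deg; shift cm after turn [ 0.2  -0.13  7.98] in current axes [ 0.18 -0.14  7.98]
-0.065 -0.005 px 311.5 387.6 0.213
-0.065 0.005 px 331.1 387.6 0.213
0.065 -0.005 px 309.3 124.8 0.175
0.065 0.005 px 333.0 124.8 0.175
```

View pics/w2.png

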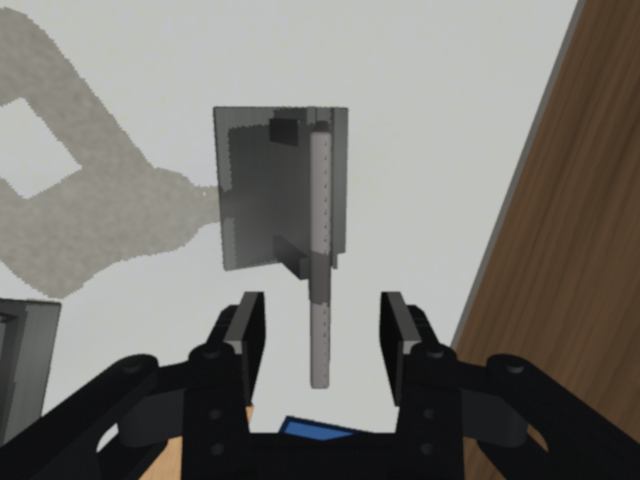

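The wrist view shows the top edge as a vertical bar from (320,130) to (320,388). I predicted (321,125) to (321,388), so it is aligned.

jog_arm([
  [0,0,0,0.1,-0.1,2,0.5],
  [0,0,0,0.1,-0.1,2,0.5],
  [0,0,0,0,0,2,0.5],
  [0,0,0,0,0,2,0.5],
  [0,0,0,0,0,0,0.5],
  [0,0,0,0,0,0,0],
  [0,0,0,0,0,0,0],
  [0,0,0,0,0,0,0],
  [0,0,0,0,0,0,0],
  [0,0,0,0,0,0,0],
  [0,0,0,0,0,0,0],
], grip_force=60)

```text
t: 11.28
tool_pos: [0.6016, -0.2496, 0.1984]
tool_rot: [1.645, 2.314, 0.517]
contact_force: [-4.6, 2.1, 6.3]
opening: 0.0092
```

```bash
python3 - <<'E'
from h import *
R=Rtc(YT,A); tz=-R[:,2]; go(R,TOP-.022*tz+.003*tz)
E
```

```text
t 11.28 pos [ 0.6016 -0.2496  0.1984] q [-0.65 -0.01  1.81  0.41  1.12 -1.12] F [-4.6  2.1  6.3] op 0.0092
turn rad [0.0046 0.0003 0.0047] = 0.4 deg; shift cm after turn [-0.06 -0.14  0.19] in current axes [-0.06 -0.14  0.19]
```

```bash
cat >> h.py <<'E'
def hold():  # save tablet-in-tool transform, tablet taken in its rack pose
    o=ctrl.get_obs(); R=Rot.from_rotvec(o["tool_rot"]).as_matrix(); B=Rtc(YT,A) # B: cols = across, tablet x, -tablet z
    org=TOP+.2*B[:,2]; np.savez("rel.npz",r=R.T@(org-o["tool_pos"]),M=R.T@B); print("org",org,"rel",R.T@(org-o["tool_pos"]))
def place(dx=.0125,dz=-.0079,a=A,lift=0.,dy=0.):  # tool target so tablet origin is at hinge+(dx,dy,dz)+lift along tablet
    k=np.load("rel.npz"); B=Rtc(YS,a); R=B@k["M"].T; org=H+dx*ex+dy*ey+dz*ez-lift*B[:,2]
    return R,org-R@k["r"]
def tabpose():
    o=ctrl.get_obs(); k=np.load("rel.npz"); R=Rot.from_rotvec(o["tool_rot"]).as_matrix(); g=o["tool_pos"]+R@k["r"]-H; B=R@k["M"]
    print("tablet in stand (mm, z over table)",(np.array([g@ex,g@ey,g[2]+.028])*1000).round(1),"tilt",np.degrees(np.arccos(-B[2,2])).round(2),"F",o["contact_force"].round(1),"op",o["opening"].round(4))
E
python3 - <<'E'
from h import *
hold(); go(*place(lift=.15))
E
```

```text
org [ 0.67366659 -0.22552132  0.03203844] rel [-0.00054576 -0.00224281  0.1828545 ]
t 11.28 pos [ 0.6016 -0.2496  0.1984] q [-0.65 -0.01  1.81  0.41  1.12 -1.12] F [-4.6  2.1  6.3] op 0.0092
turn rad [ 0.0012 -0.2257  0.4783] = 30.3 deg; shift cm after turn [ 43.4   -9.54 -18.32] in current axes [45.77 12.31 -8.02]
```

jog_arm([
  [0,0,0,0,0,-1,0],
  [0,0,0,0,0,-1.5,0],
  [0,0,0,0,0,-2,0],
  [0,0,0,0,0,-2,0],
  [0,0,0,0,0,-2,0],
  [0,0,0,0,0,-2,0],
  [0,0,0,0,0,-2,0],
  [0,0,0,0,0,-2,0],
  [0,0,0,0,0,-1,0],
  [0,0,0,0,0,0,0],
])

```text
t: 12.12
tool_pos: [0.5385, -0.2719, 0.3389]
tool_rot: [1.645, 2.312, 0.513]
contact_force: [0.8, -0.4, -4.1]
opening: 0.0088
```

```bash
python3 - <<'E'
from h import *
tabpose(); go(*place(lift=.15))
E
```

```text
Traceback (most recent call last):
  File "h.py", line 42, in tabpose
    print("tablet in stand (mm, z over table)",(np.array([g@ex,g@ey,g[2]+.028])*1000).round(1),"tilt",np.degrees(np.arccos(-B[2,2])).round(2),"F",o["contact_force"].round(1),"op",o["opening"].round(4))
                                                                                                                                                                                   ^^^^^^^^^^^^^^^^^^
AttributeError: 'float' object has no attribute 'round'
```

```bash
sed -i 's/o\["opening"\].round(4))$/round(o["opening"],4))/' h.py; python3 - <<'E'
from h import *
np.savez("rel.npz",r=np.array([-.0005,0,.183]),M=np.eye(3))
tabpose(); go(*place(lift=.15))
E
```

```text
tablet in stand (mm, z over table) [  49.9 -428.9  173.4] tilt 25.23 F [ 0.8 -0.4 -4.1] op 0.0088
t 12.12 pos [ 0.5385 -0.2719  0.3389] q [-0.75 -0.2   1.75  0.39  1.39 -1.12] F [ 0.8 -0.4 -4.1] op 0.0088
turn rad [ 0.0051 -0.2214  0.4834] = 30.5 deg; shift cm after turn [ 46.79 -10.72  -3.12] in current axes [45.93 12.23  7.4 ]
```

jog_arm([
  [0.001,-0.0443,0.0967,0,0,-0.5,0],
  [0.001,-0.0443,0.0967,0,0,-0.5,0],
  [0.001,-0.0443,0.0967,0,0,-0.5,0],
  [0.001,-0.0443,0.0967,0,0,-0.5,0],
  [0.001,-0.0443,0.0967,0,0,0,0],
  [0,0,0,1.5,-0.35,0,0],
  [0,0,0,2.5,-0.57,0,0],
  [0,0,0,3,-0.69,0,0],
  [0,0,0,3,-0.69,0,0],
  [0,0,0,3,-0.69,0,0],
  [0,0,0,3,-0.69,0,0],
  [0,0,0,3,-0.69,0,0],
])

```text
t: 13.12
tool_pos: [0.528, -0.0763, 0.3338]
tool_rot: [2.156, 1.765, 0.389]
contact_force: [1.2, 1.0, -4.5]
opening: 0.0091
```

jog_arm([
  [0,0,0,3,-0.69,0,0],
  [0,0,0,3,-0.69,0,0],
  [0,0,0,3,-0.69,0,0],
  [0,0,0,3,-0.69,0,0],
  [0,0,0,3,-0.69,0,0],
  [0,0,0,3,-0.69,0,0],
  [0,0,0,3,-0.69,0,0],
  [0,0,0,3,-0.69,0,0],
  [0,0,0,2,-0.46,0,0],
  [0,0,0,1,-0.23,0,0],
  [0,0,0,0,0,0,0],
  [0,0,0,0,0,0,0],
])

```text
t: 14.12
tool_pos: [0.5263, 0.1977, 0.3098]
tool_rot: [2.152, 1.765, 0.387]
contact_force: [0.4, -0.7, -4.3]
opening: 0.0096
```

```bash
cat >> h.py <<'E'
def see(sides=("scene","side")):
    k=np.load("rel.npz")
    for n in sides:
        o=ctrl.get_obs(); im,d=vision.get_image(n); cv2.imwrite(f"pics/{n}_{o['t']:.2f}.png",im[:,:,::-1]); w=cloud(n,d)
        R=Rot.from_rotvec(o["tool_rot"]).as_matrix(); B=R@k["M"]; org=o["tool_pos"]+R@k["r"]
        q=(w-org)@np.stack([B[:,1],B[:,0],-B[:,2]],1)  # tablet x,y,z
        if n=="scene":
            m=(abs(q[...,0])<.03)&(abs(q[...,1])<.055)&(q[...,2]>.03)&(q[...,2]<.14)
            c,nn,kk=plane(w[m]); P=w[m][kk]; f=np.array([B[0,1],B[1,1],0]); 
            print(n,"front face: tablet-x",np.median(q[m][kk][:,0]).round(4),"tilt",np.degrees(np.arcsin(nn[2])).round(2),"yaw vs stand",(np.degrees(np.arctan2(nn@ey,nn@ex))).round(2),"perp offset from hinge line",((c-H)@nn).round(4))
            m=(abs(q[...,0]-.004)<.009)&(abs(q[...,1])<.09)&(q[...,2]>-.04)&(q[...,2]<.16)
            p=q[m]; s=abs(p[:,2]-.07)<.04; t=abs(p[:,1])<.04; print("  y edges",np.percentile(p[s,1],[.5,99.5]).round(4),"z bottom",np.percentile(p[t,2],.5).round(4))
E
python3 - <<'E'
from h import *
tabpose(); go(*place(lift=.15)); see()
E
```

```text
tablet in stand (mm, z over table) [-46.3  -9.7 143.5] tilt 24.7 F [ 0.4 -0.7 -4.3] op 0.0096
t 14.12 pos [0.5263 0.1977 0.3098] q [ 0.32 -0.34  1.91 -0.22  1.2   0.56] F [ 0.4 -0.7 -4.3] op 0.0096
turn rad [-0.0052 -0.0017  0.0014] = 0.3 deg; shift cm after turn [ 1.    0.02 -1.33] in current axes [ 1.    0.01 -1.33]
scene front face: tablet-x 0.0062 tilt 24.54 yaw vs stand 0.05 perp offset from hinge line 0.0118
  y edges [-0.0663  0.0628] z bottom -0.0323
```

jog_arm([
  [-0.0052,0,0.0014,1.1,0.25,0,0],
  [0,0,0,0,0,1.5,0],
  [0,0,0,0,0,1.5,0],
  [0,0,0,0,0,1.5,0],
  [0,0,0,0,0,1.5,0],
  [0,0,0,0,0,1.5,0],
  [0,0,0,0,0,1.5,0],
  [0,0,0,0,0,1,0],
  [0,0,0,0,0,0.5,0],
  [0,0,0,0,0,0,0],
  [0,0,0,0,0,0,0],
])

```text
t: 15.13
tool_pos: [0.5753, 0.1994, 0.218]
tool_rot: [2.15, 1.757, 0.396]
contact_force: [0.0, -0.9, -3.6]
opening: 0.0092
```

```bash
python3 - <<'E'
from h import *
tabpose(); go(*place(lift=0)); see()
im=cv2.imread(sorted(__import__("glob").glob("pics/scene_*"),key=__import__("os").path.getmtime)[-1]); im2=cv2.imread(sorted(__import__("glob").glob("pics/side_*"),key=__import__("os").path.getmtime)[-1])
cv2.imwrite("pics/c3.png",np.hstack([cv2.resize(im[240:400,270:400],(400,492),interpolation=2),cv2.resize(im2[220:380,180:310],(400,492),interpolation=2)]))
E
```

```text
tablet in stand (mm, z over table) [ 2.8  2.  52.4] tilt 25.18 F [ 0.  -0.9 -3.6] op 0.0092
t 15.13 pos [0.5753 0.1994 0.218 ] q [ 0.3  -0.16  1.92 -0.24  1.    0.59] F [ 0.  -0.9 -3.6] op 0.0092
turn rad [ 0.0031 -0.003  -0.002 ] = 0.3 deg; shift cm after turn [-0.14 -0.43  3.33] in current axes [-0.16 -0.44  3.33]
scene front face: tablet-x 0.0061 tilt 25.03 yaw vs stand -0.22 perp offset from hinge line 0.0187
  y edges [-0.0665  0.0627] z bottom -0.039
```

View pics/c3.png

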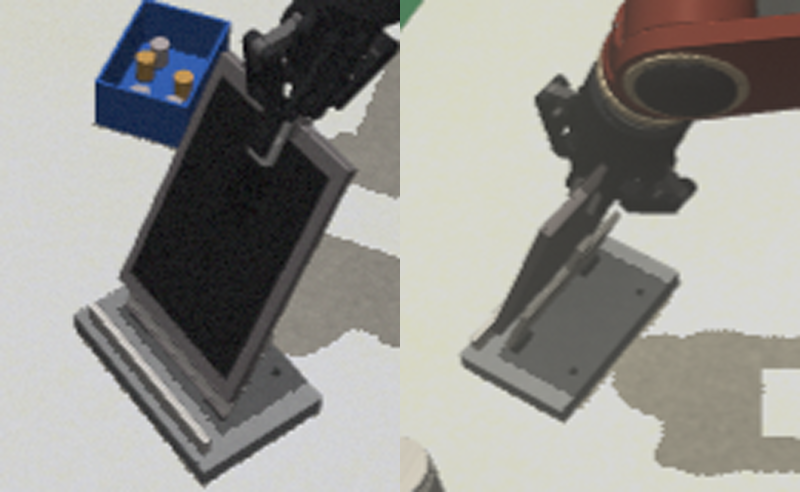

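The tablet is in front of the backrest, screen to the lip, with its foot about 33 mm above the seat and a 4 mm gap to the backrest. I'll trim the gap and lower it.

jog_arm([
  [0,0,0,-0.15,-0.25,0.5,0],
  [0,0,0,0,0,1,0],
  [0,0,0,0,0,1,0],
  [0,0,0,0,0,0.4,0],
  [0,0,0,0,0,0,0],
  [0,0,0,0,0,0,0],
])

```text
t: 15.73
tool_pos: [0.5846, 0.196, 0.1894]
tool_rot: [2.15, 1.758, 0.394]
contact_force: [-0.3, -0.1, -4.6]
opening: 0.0092
```

```bash
python3 - <<'E'
from h import *
tabpose(); go(*place(lift=0)); see(["scene"])
E
```

```text
tablet in stand (mm, z over table) [12.3  0.3 23.7] tilt 25.08 F [-0.3 -0.1 -4.6] op 0.0092
t 15.73 pos [0.5846 0.196  0.1894] q [ 0.28 -0.12  1.93 -0.24  0.95  0.59] F [-0.3 -0.1 -4.6] op 0.0092
turn rad [ 0.0015 -0.0022 -0.0014] = 0.2 deg; shift cm after turn [ 0.01 -0.1   0.34] in current axes [ 0.01 -0.11  0.34]
scene front face: tablet-x 0.0061 tilt 24.96 yaw vs stand -0.05 perp offset from hinge line 0.0152
  y edges [-0.0661  0.0625] z bottom -0.0335
```

Not touching yet, with about 3.4 mm left. I'll go down in small steps.

jog_arm([
  [0,0,0,0,0,0.1,0],
  [0,0,0,0,0,0.1,0],
  [0,0,0,0,0,0.1,0],
  [0,0,0,0,0,0.05,0],
  [0,0,0,0,0,0,0],
  [0,0,0,0,0,0,0],
])

```text
t: 16.28
tool_pos: [0.5861, 0.1959, 0.1871]
tool_rot: [2.15, 1.758, 0.396]
contact_force: [0.4, -0.2, -3.8]
opening: 0.0095
```

jog_arm([
  [0,0,0,0,0,0.1,0],
  [0,0,0,0,0,0.1,0],
  [0,0,0,0,0,0,0],
  [0,0,0,0,0,0,0],
])

```text
t: 16.62
tool_pos: [0.5876, 0.196, 0.1863]
tool_rot: [2.149, 1.757, 0.399]
contact_force: [-1.8, 1.6, -0.2]
opening: 0.0095
```

jog_arm([
  [0,0,0,0,-0.05,0.05,0],
  [0,0,0,0,-0.05,0,0],
  [0,0,0,0,0,0,0],
  [0,0,0,0,0,0,0],
  [0,0,0,0,0,0,0],
])

```text
t: 17.03
tool_pos: [0.5872, 0.1963, 0.186]
tool_rot: [2.148, 1.757, 0.4]
contact_force: [-2.7, 1.0, 5.9]
opening: 0.009
```

```bash
python3 - <<'E'
from h import *
tabpose(); see(["scene"])
E
```

```text
tablet in stand (mm, z over table) [15.5  1.5 20.6] tilt 25.32 F [-2.7  1.   5.9] op 0.009
scene front face: tablet-x 0.0064 tilt 25.32 yaw vs stand -0.16 perp offset from hinge line 0.0172
  y edges [-0.0668  0.0626] z bottom -0.0301
```

jog_arm([
  [0,0,0,0,-0.05,-0.05,0],
  [0,0,0,0,-0.1,0,0],
  [0,0,0,0,-0.1,0,0],
  [0,0,0,0,0,0,0],
  [0,0,0,0,0,0,0],
])

```text
t: 17.5
tool_pos: [0.5852, 0.1965, 0.1853]
tool_rot: [2.147, 1.757, 0.401]
contact_force: [4.1, 1.0, 4.0]
opening: 0.0091
```

```bash
python3 - <<'E'
from h import *
tabpose(); see(["scene"])
E
```

```text
tablet in stand (mm, z over table) [13.7  1.3 20. ] tilt 25.39 F [4.1 1.  4. ] op 0.0091
scene front face: tablet-x 0.0073 tilt 25.97 yaw vs stand 0.05 perp offset from hinge line 0.017
  y edges [-0.0665  0.0627] z bottom -0.029
```

It is leaning on both the plate and the backrest. I'll release and back off along the tablet.

jog_arm([
  [0,0,0,0,0,0,0.15],
  [0,0,0,0,0,0,0.2],
  [0,0,0,0,0,0,0.4],
  [0,0,0,0,0,0,0.4],
  [0,0,0,0,0,0,0.4],
  [0,0,0,0,0,-1,0.4],
  [0,0,0,0,0,-2,0.4],
  [0,0,0,0,0,-3,0.4],
  [0,0,0,0,0,-3,0.4],
  [0,0,0,0,0,-3,0.4],
  [0,0,0,0,0,0,0.4],
  [0,0,0,0,0,0,0.4],
])

```text
t: 18.55
tool_pos: [0.5341, 0.2067, 0.2962]
tool_rot: [2.147, 1.756, 0.403]
contact_force: [0.5, -0.6, -0.4]
opening: 0.0342
```

```bash
python3 - <<'E'
from h import *
print(ctrl.get_obs()["contact_force"])
A2={}
for n in ["scene","side"]:
    im,d=vision.get_image(n); A2[n]=im[:,:,::-1]; w=cloud(n,d); q=w-H; a=q@ex; b=q@ey; z=w[...,2]
    if n=="scene":
        m=(abs(b)<.055)&(a>-.13)&(a<.03)&(z>.06)&(z<.21); c,nn,k=plane(w[m]); print(n,"tablet tilt",np.degrees(np.arcsin(nn[2])),"yaw",np.degrees(np.arctan2(nn@ey,nn@ex)),"off",(c-H)@nn,"y",np.percentile(b[(abs(q@nn-(c-H)@nn)<.004)&(z>.08)&(z<.18)&(abs(b)<.1)],[.5,99.5]),"zmax",z[m].max())
    else:
        m=(abs(b)<.055)&(a>-.06)&(a<.01)&(z>.035)&(z<.10); c,nn,k=plane(w[m]); print(n,m.sum(),k.mean(),"backrest rear theta",np.degrees(np.arctan2(nn@ex,nn[2])),"off",(c-H)@nn)
cv2.imwrite("pics/end.png",np.hstack([cv2.resize(A2["scene"][230:400,260:400],(400,486),interpolation=2),cv2.resize(A2["side"][200:370,170:310],(400,486),interpolation=2)]))
E
```

```text
[ 0.47090579 -0.55203019 -0.42247116]
scene tablet tilt 27.09253118193675 yaw 0.20985788894981483 off 0.016568140608239523 y [-0.0656455   0.06322178] zmax 0.20345074922539894
side 168 0.8511904761904762 backrest rear theta 65.9368835965308 off -0.005355887638234375
```

View pics/end.png

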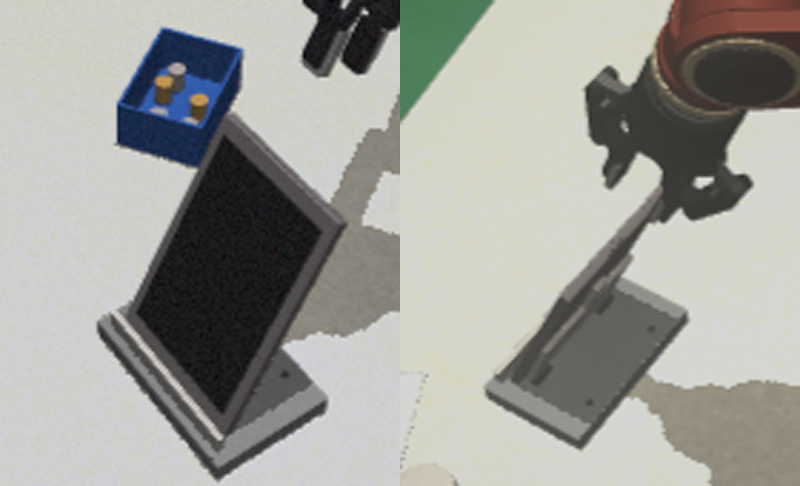

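The tablet stands behind the lip, leaning on the backrest and square, and the gripper is clear. I'm handing the job in.

```bash
python3 -c "
from station import ctrl
print(ctrl.finish_job())"
```

```text
the job is handed in; nothing more can be done
None
```

The job is handed in at about 18.6 s of the 66 s allowed; it reported no verdict. I folded the backrest up by its tab and let it go. I then lifted the tablet from the leftmost rack, lowered it onto the stand behind the lip until it touched the plate and backrest, released it and backed the gripper off.

**Backrest:** the last check read 65.9° from the side view. Just after the fold, the scene view read 63.4° and the side view 65.7°.

**Tablet:** it leans about 27°, screen to the lip, and is square to within about 0.2° and centred to within about 2 mm. Its foot, measured just before release, was at x about 14 mm and z about 20 mm in the stand's frame. About 4 N in each direction showed it resting on the plate and backrest.

**Disagreements:** the two cameras differ by about 4–5 mm along x, so I averaged them. The foot's x is therefore good to about ±2 mm, within the 4–26 mm band. The tablet's lean is 1–2° more than parallel to the backrest, so it probably rests on the backrest's upper edge.

**Not checked:** contact between tablet and backrest after release was judged only from the picture. I did not measure the bin, can and carton again at the end; the arm never went near them, and the bin looked unmoved in the last picture.

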